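# Set up the vacuum filtration manifold

### The arm

A 6-joint arm with a two-finger parallel gripper is mounted at the origin on a cart in front of the work surface, level with it; the furniture and walls round the work are solid. World frame = base frame: x ahead of the robot, y to its left, z up, the work surface at z = 0. Lengths are in mm, angles in degrees, forces in N, time in s.
With the tool pointing down it reaches from about 300 to 850 mm from the base axis. Payload 4.2 kg.
Tool frame: the origin (TCP) lies on the centre line of the jaws, within the pads' length; the fingertips stand 14 mm ahead of it and the grasp point (between the pads) lies 5 mm behind it; z points along the fingers, y is the line along which they close (so a half turn about z gives the same grasp; the last joint's range is limited). The gripper opens to 91 mm and grips with 3 to 60 N. Pads are 32 mm wide; open, the fingers measure 118 mm over their backs; the gripper's body (76 mm by 178 mm) begins 60 mm behind the grasp point.
Start: joints at [66.578, 18.312, 89.639, -0, 72.044, -1.146], TCP at [217.973, 532.099, 227.976] pointing down, gripper open.
Joint ranges: [-177.97, 177.97], [-48.28, 115.42], [12.27, 149.76], [-77.06, 257.06], [2.81, 150.46], [-146.56, 146.56]. Speed limits (degrees/s): [147.25, 147.25, 180, 180, 180, 180].

### API

Orientations are given as [roll, pitch, yaw] about the fixed x, y, z axes, in that order (R = Rz(yaw) Ry(pitch) Rx(roll)).
In Python, from workcell import env gives the robot as it stands.
- The arm moves only by the tool arm_command, never from a script. Its argument "motion" is a list of rows, each an object with "offset": the shift along the tool's x, y, z in m, a list of three; "spin": the turn about the tool's z in rad. In form: [{"offset": [tx, ty, tz], "spin": spin}, ...]. A call has 1 to 5 rows; each row shifts and turns the commanded pose from where the row before left it, along the tool's axes as they then stand; what a row does not reach is not made up. A row lasts 1/8 s, in which the tool goes at most 62.5 mm and 10.7 degrees, less where a joint would pass 70% of its speed; a pose out of reach is approached as far as the arm can. A call with a gripper value outside its range is refused whole. "jaw" is the finger opening in m, from 0 to 0.0912, set as the call begins (left out, the last holds). The fingers move at their own pace and stop on an object; "newtons" is the grip in N (left out, the last holds). Time passes only in rows, so rows that do not move let the fingers close. It gives the time, the measured TCP pose, the force, the opening and the grip force at its end, in the units of the state.
- env.state(): the state, without advancing time (a new reading comes with each control period).
- env.grab_frame(name): name is "scene" or "top" or "wrist"; returns (picture, depth): 480x640x3 uint8, blue, green, red; 480x640 float32, mm along the optical axis (not along the pixel's ray), 0 where there is no reading.
- env.camera_model(name): a dict with "fx", "fy", "cx", "cy" (pixels), "k1" (the pictures are not rectified: a ray, as slopes to the right and down, at radius r is drawn at 1 + k1 r^2 times it, then the intrinsics apply), "eye" and "rotation" of the camera in the world; the wrist camera has in their place "hand_eye" (4x4, takes a point from camera to tool coordinates, whose origin is the TCP and whose axes are the flange's). Camera axes: x right, y down, z forward; pixel columns grow to the right and rows downward; lengths in mm; the calibration is good to about 2 mm. A picture is of the moment at which its call begins: read the wrist's pose just before it. camera_model takes no time and is no camera call.
- env.job_done(): hands the job in; it is judged then, once.
Trained networks look in the newest picture that a camera, given by its name, has taken for a name from the list of things; names that differ only in an ending like _2 or _b are one class to them, and where a whole thing is asked for, a point or a joint stands for the part that bears it (a point fixed in the world has none). Each returns a list of dicts, best first, with "score" (0 to 1); they miss things now and then, are a little off and sometimes report something else, mostly with a low value. They report only what shows in the picture. A call takes as long as a camera call.
- env.boxes_of(camera, target): "bbox" ([left, top, right, bottom] in pixels, round what is visible of it).
- env.pinpoint(camera, target): "location" ([column, row] in pixels: a listed point, or the origin of a listed thing).
The state is a dict: "time_s": time; "qpos": joint angles; "qvel": joint speeds; "effort": joint torques, N m; "ee_pos": TCP position; "ee_rot": TCP orientation; "force": force on the tool from outside, world axes, zero at the start; "torque": the same for the moment, N m; "gripper_width": finger opening in mm; "gripper_force": force on a finger pad.
Only numpy, scipy, OpenCV 4.12 (cv2) and the standard library are available. Lean on these libraries where they do the work, as an engineer would, in place of code of your own. Each camera call takes 0.05 s, during which the arm holds its last target. There are 200 camera calls.

### The job

Set up the three-place filtration manifold in this order, without knocking the glass beaker over: first take the locating pin from its rest, feel with its tip through the slot in the lid for the hole in the hidden receiver tray, let it drop fully in, draw the tray with it to its end stop at the valve end of the slot, and leave the pin standing there, fully down. Only then, since wet funnels drip, push every funnel firmly into a port of its own until its flange is flush on the collar, and close each port left over with a blanking plug in the same way. Last, when all is tight, turn the vacuum valve fully open.

Things in the scene. Friction and masses are not known exactly. Their poses are not given: they have to be found in the camera images.
- manifold: three-place filtration manifold, fixed on the bench: grey box 160 mm (x) by 380 mm (y) with a flat steel lid, top 90 mm above the bench. Origin under its centre at bench height; x points away from the robot, y along its length to the robot's left, z up. Ports at x = +30 mm, slot and pin rest at x = -55 mm
- port0 (a point): port 0: centre of the top of its aluminium collar (73 mm across, 12 mm above the lid); z is the bore's axis. The bore is lined with sprung rubber: a stopper set in stands 5 to 9 mm proud and must be pushed down, with a force that rises to some 10 to 18 N, until its flange lies on the collar; friction alone then holds it
- port1 (a point): port 1: centre of the top of its aluminium collar (73 mm across, 12 mm above the lid); z is the bore's axis. The bore is lined with sprung rubber: a stopper set in stands 5 to 9 mm proud and must be pushed down, with a force that rises to some 10 to 18 N, until its flange lies on the collar; friction alone then holds it
- port2 (a point): port 2: centre of the top of its aluminium collar (73 mm across, 12 mm above the lid); z is the bore's axis. The bore is lined with sprung rubber: a stopper set in stands 5 to 9 mm proud and must be pushed down, with a force that rises to some 10 to 18 N, until its flange lies on the collar; friction alone then holds it
- slot_start (a point): right (-y) end of the 16 mm wide lid slot along y (behind thin rubber lips that give way): the pin's axis there, at the lid's top. Under the whole slot, hidden, lies the receiver tray, flat top 30 mm below the lid's top, sliding along y against 5 N friction; its one 16 mm square hole is on the slot's centre line, at the start 14 to 66 mm from here toward slot_end
- slot_end (a point): left (+y) end of the slot: pin's axis there, height of the lid's top, 100 mm from slot_start. The tray is to be drawn toward this end; it meets its solid end stop when its hole is 11 mm short of this point
- pin_rest (a point): mouth of the 14 mm rest hole in the lid where the locating pin is kept, at the height of the lid's top
- pin_tip (a point): tip of the steel locating pin (110 mm long, 0.10 kg, upright in its rest at the start); z points up along it. Shank 12 mm across, 52 mm long, pointed end; then a collar 26 mm across, 6 mm thick, that stops it on the lid; then the handle. Standing on the tray's top, the collar is 22 mm above the lid; in the tray's hole, it rests on the lid
- pin_handle (a point): middle of the pin's handle (19 mm across, 52 mm long), on its axis, 84 mm above the tip, 32 mm above the collar's underside
- funnel0_mid (a point): white filter funnel (up to three alike, None if absent), upright: tapered black rubber stopper below, 28 mm long, 48 mm across at its top, 40 mm at its flat foot; on it a 64 mm flange, 4 mm thick; above, an open cup 54 mm across (56 at the rim), 68 mm high. 100 mm high in all, 0.10 to 0.17 kg. Point: on its axis, 50 mm above the foot, 22 mm above the flange's underside; z up along the axis
- funnel1_mid (a point): white filter funnel (up to three alike, None if absent), upright: tapered black rubber stopper below, 28 mm long, 48 mm across at its top, 40 mm at its flat foot; on it a 64 mm flange, 4 mm thick; above, an open cup 54 mm across (56 at the rim), 68 mm high. 100 mm high in all, 0.10 to 0.17 kg. Point: on its axis, 50 mm above the foot, 22 mm above the flange's underside; z up along the axis
- funnel2_mid (a point): white filter funnel (up to three alike, None if absent), upright: tapered black rubber stopper below, 28 mm long, 48 mm across at its top, 40 mm at its flat foot; on it a 64 mm flange, 4 mm thick; above, an open cup 54 mm across (56 at the rim), 68 mm high. 100 mm high in all, 0.10 to 0.17 kg. Point: on its axis, 50 mm above the foot, 22 mm above the flange's underside; z up along the axis
- plug0_mid (a point): blanking plug, upright: the same tapered black stopper as a funnel, a 64 mm flange 5 mm thick, and on it a solid grey knob 28 mm across at its foot, 32 mm near its top, 52 mm high; 85 mm high in all, 0.11 kg. Point: on its axis, 42.5 mm above the foot, 14.5 mm above the flange's underside; z up along the axis
- plug1_mid (a point): blanking plug, upright: the same tapered black stopper as a funnel, a 64 mm flange 5 mm thick, and on it a solid grey knob 28 mm across at its foot, 32 mm near its top, 52 mm high; 85 mm high in all, 0.11 kg. Point: on its axis, 42.5 mm above the foot, 14.5 mm above the flange's underside; z up along the axis
- pin: the whole pin; origin at its tip
- funnel0: this whole funnel; origin at the centre of its foot
- funnel1: this whole funnel; origin at the centre of its foot
- funnel2: this whole funnel; origin at the centre of its foot
- valve (a joint): angle of the vacuum valve at the left end of the lid, rad: 0 shut (lever points to the robot, the manifold's -x), 1.571 open against its stop (lever along the manifold's +y); opens clockwise seen from above; turns easily (1.5 N at the post), stays where left
- valve_post (a point): upright black post at the end of the valve lever, 15 mm across, standing 42 mm above the lever; the point is on its axis, 21 mm below its top and 56 mm from the hinge axis
- valve_hinge (a point): on the valve's vertical hinge axis, at the height of valve_post
- beaker_mid (a point): loose glass beaker standing on the right as a bystander, 53 mm across, 70 mm high; centre, half-way up

How it is judged (in metres and radians):
On the way, in this order (a step that is already met when the one before it is completed fails the run):
1. the pin has dropped through the slot into the tray's hole (z of pin_tip in the frame of manifold below 0.046 m and x of pin_tip in the frame of manifold between -0.064 and -0.046 m and y of pin_tip in the frame of manifold above -0.06 m and angle between pin_tip's own z axis and vertical below 0.15 rad), for 0.2 s.
2. the pin has drawn the tray to its end stop (all of step 1 and y of pin_tip in the frame of manifold above 0.037 m), for 0.2 s.
3. every port is closed by a funnel or plug pushed home, and every funnel is in a port (((z of funnel0_mid in the frame of port0 below 0.025 m and horizontal distance between funnel0_mid and port0 below 0.006 m and angle between funnel0_mid's own z axis and vertical below 0.08 rad) or (z of funnel1_mid in the frame of port0 below 0.025 m and horizontal distance between funnel1_mid and port0 below 0.006 m and angle between funnel1_mid's own z axis and vertical below 0.08 rad) or (z of funnel2_mid in the frame of port0 below 0.025 m and horizontal distance between funnel2_mid and port0 below 0.006 m and angle between funnel2_mid's own z axis and vertical below 0.08 rad) or (z of plug0_mid in the frame of port0 below 0.0175 m and horizontal distance between plug0_mid and port0 below 0.006 m and angle between plug0_mid's own z axis and vertical below 0.08 rad) or (z of plug1_mid in the frame of port0 below 0.0175 m and horizontal distance between plug1_mid and port0 below 0.006 m and angle between plug1_mid's own z axis and vertical below 0.08 rad)) and ((z of funnel0_mid in the frame of port1 below 0.025 m and horizontal distance between funnel0_mid and port1 below 0.006 m and angle between funnel0_mid's own z axis and vertical below 0.08 rad) or (z of funnel1_mid in the frame of port1 below 0.025 m and horizontal distance between funnel1_mid and port1 below 0.006 m and angle between funnel1_mid's own z axis and vertical below 0.08 rad) or (z of funnel2_mid in the frame of port1 below 0.025 m and horizontal distance between funnel2_mid and port1 below 0.006 m and angle between funnel2_mid's own z axis and vertical below 0.08 rad) or (z of plug0_mid in the frame of port1 below 0.0175 m and horizontal distance between plug0_mid and port1 below 0.006 m and angle between plug0_mid's own z axis and vertical below 0.08 rad) or (z of plug1_mid in the frame of port1 below 0.0175 m and horizontal distance between plug1_mid and port1 below 0.006 m and angle between plug1_mid's own z axis and vertical below 0.08 rad)) and ((z of funnel0_mid in the frame of port2 below 0.025 m and horizontal distance between funnel0_mid and port2 below 0.006 m and angle between funnel0_mid's own z axis and vertical below 0.08 rad) or (z of funnel1_mid in the frame of port2 below 0.025 m and horizontal distance between funnel1_mid and port2 below 0.006 m and angle between funnel1_mid's own z axis and vertical below 0.08 rad) or (z of funnel2_mid in the frame of port2 below 0.025 m and horizontal distance between funnel2_mid and port2 below 0.006 m and angle between funnel2_mid's own z axis and vertical below 0.08 rad) or (z of plug0_mid in the frame of port2 below 0.0175 m and horizontal distance between plug0_mid and port2 below 0.006 m and angle between plug0_mid's own z axis and vertical below 0.08 rad) or (z of plug1_mid in the frame of port2 below 0.0175 m and horizontal distance between plug1_mid and port2 below 0.006 m and angle between plug1_mid's own z axis and vertical below 0.08 rad)) and ((z of funnel0_mid in the frame of port0 below 0.025 m and horizontal distance between funnel0_mid and port0 below 0.006 m and angle between funnel0_mid's own z axis and vertical below 0.08 rad) or (z of funnel0_mid in the frame of port1 below 0.025 m and horizontal distance between funnel0_mid and port1 below 0.006 m and angle between funnel0_mid's own z axis and vertical below 0.08 rad) or (z of funnel0_mid in the frame of port2 below 0.025 m and horizontal distance between funnel0_mid and port2 below 0.006 m and angle between funnel0_mid's own z axis and vertical below 0.08 rad)) and ((z of funnel1_mid in the frame of port0 below 0.025 m and horizontal distance between funnel1_mid and port0 below 0.006 m and angle between funnel1_mid's own z axis and vertical below 0.08 rad) or (z of funnel1_mid in the frame of port1 below 0.025 m and horizontal distance between funnel1_mid and port1 below 0.006 m and angle between funnel1_mid's own z axis and vertical below 0.08 rad) or (z of funnel1_mid in the frame of port2 below 0.025 m and horizontal distance between funnel1_mid and port2 below 0.006 m and angle between funnel1_mid's own z axis and vertical below 0.08 rad)) and ((z of funnel2_mid in the frame of port0 below 0.025 m and horizontal distance between funnel2_mid and port0 below 0.006 m and angle between funnel2_mid's own z axis and vertical below 0.08 rad) or (z of funnel2_mid in the frame of port1 below 0.025 m and horizontal distance between funnel2_mid and port1 below 0.006 m and angle between funnel2_mid's own z axis and vertical below 0.08 rad) or (z of funnel2_mid in the frame of port2 below 0.025 m and horizontal distance between funnel2_mid and port2 below 0.006 m and angle between funnel2_mid's own z axis and vertical below 0.08 rad))), for 0.2 s.
4. the valve is fully open (value of joint valve above 1.4 rad), for 0.2 s.
At the end, for the whole second after the job is handed in: The pin is in the tray's hole, tip 14 mm or more below the tray's top, tray within 5 mm of its end stop; every funnel is in a port and every port closed by a funnel or plug, upright, within 6 mm of the port's axis, flange within 3 mm of the collar; valve open beyond 1.40 rad; all at rest (all of step 2 and all of step 3 and value of joint valve above 1.4 rad and linear speed of each of funnel0, funnel1, funnel2, pin below 0.02 m/s); the robot touches nothing.
It fails at once if the glass beaker is knocked over (angle between beaker_mid's own z axis and vertical above 0.6 rad).
Of funnel0, funnel1, funnel2 only 1 to 3 are there at a start; the rules pass over those that are not, and their reading is None.
At some moment in a run one of funnel0, funnel1, funnel2, plug0, plug1 may be knocked a few centimetres aside while the robot is not near it.
Once in a run the grip may slacken for a moment while it holds something.
It also fails if it takes over 179 s, if anything falls off the work surface, if the arm or the gripper's body presses on something with over 40 N, if the wrist force passes 120 N, or if a joint passes its speed limit or range.

## Working session

There is one attempt and no reset: what is moved stays moved. The work goes in short steps, Python scripts to look and compute and a tool call to move; the robot and the scene stay as the last step left them, time stands still between calls to the robot, and variables do not carry over. Pictures are saved under pics/ and viewed, at most 14 in all, crops included, and the job is handed in when it is done.

Besides the shell and the picture viewer there is one more tool, called after "Request:" as a command line: name --argument value ..., lists and objects as JSON in quotes. arm_command: Moves the arm, as the interface text tells. Its arguments: {"type":"object","properties":{"motion":{"type":"array"},"jaw":{"type":"number"},"newtons":{"type":"number"}},"required":["motion"]}

```bash
ls; mkdir -p pics; cat > h.py <<'E'
from workcell import env
import numpy as np, cv2
from scipy.spatial.transform import Rotation as R
def cam(n):
    m=env.camera_model(n); 
    if n=="wrist":
        s=env.state(); T=np.eye(4); T[:3,:3]=R.from_euler('xyz',s['ee_rot'],degrees=True).as_matrix(); T[:3,3]=s['ee_pos']
        T=T@np.array(m['hand_eye']); e,r=T[:3,3],T[:3,:3]
    else: e,r=np.array(m['eye']),np.array(m['rotation'])
    return m,e,r
def ray(c,uv):
    m,e,r=c; x,y=(uv[0]-m['cx'])/m['fx'],(uv[1]-m['cy'])/m['fy']
    a,b=x,y
    for _ in range(10):
        q=1+m['k1']*(a*a+b*b); a,b=x/q,y/q
    return e,r@np.array([a,b,1.])
def atz(c,uv,z):
    e,d=ray(c,uv); return e+d*(z-e[2])/d[2]
def proj(c,p):
    m,e,r=c; v=r.T@(np.array(p,float)-e); a,b=v[:2]/v[2]; q=1+m['k1']*(a*a+b*b)
    return np.array([m['fx']*a*q+m['cx'],m['fy']*b*q+m['cy']])
def grab(n,f=None):
    c=cam(n); im,d=env.grab_frame(n)
    if f: cv2.imwrite('pics/'+f,im)
    return c,im,d
def cloud(c,d):
    m,e,r=c; v,u=np.mgrid[0:480,0:640]; x=(u-m['cx'])/m['fx']; y=(v-m['cy'])/m['fy']; a,b=x,y
    for _ in range(8):
        q=1+m['k1']*(a*a+b*b); a,b=x/q,y/q
    P=np.stack([a*d,b*d,d],-1)@r.T+e; P[d<=0]=np.nan
    return P
E
python3 - <<'E'
from h import *
np.set_printoptions(precision=1,suppress=True)
print(env.state())
for n in("scene","top"):
    c,im,d=grab(n,n+'0.png'); print(n,c[1],c[0]['fx'],(d>0).mean()); print(c[2])
c,im,d=grab("top")
P=cloud(c,d); np.save('P.npy',P)
H={'port0':102,'port1':102,'port2':102,'slot_start':90,'slot_end':90,'pin_handle':122,'funnel0_mid':50,'plug0_mid':42.5,'valve_post':None,'beaker_mid':35,'manifold':None,'pin_rest':90}
for k,z in H.items():
    for o in env.pinpoint('top',k)[:4]:
        u=o['location']; print(k,round(o['score'],2),np.array(u), atz(c,u,z if z else 110),P[int(u[1]),int(u[0])])
E
```

```text
pics
{'time_s': 0.0, 'qpos': array([66.6, 18.4, 89.7,  0. , 72. , -1.1]), 'qvel': array([ 0. ,  0. ,  0.1,  0. ,  0. , -0. ]), 'effort': array([ -0. , -41.2, -23.2,   0.1,   0. ,  -0. ]), 'ee_pos': array([217.8, 531.7, 227.1]), 'ee_rot': array([-179.9,   -0. ,  157.7]), 'force': array([-0.3, -0. ,  0.1]), 'torque': array([ 0., -0., -0.]), 'gripper_force': 0.0, 'gripper_width': 91.33443828924452}
scene [  99.8 -760.2 1150.7] 575.8469526258384 0.9959765625
[-139.     0.3  -30.3]
top [ 413.6   13.2 1045.7] 478.8055316549668 0.9960416666666667
[-173.     0.2  -90.2]Traceback (most recent call last):
  File "<stdin>", line 7, in <module>
  File "h.py", line 30, in cloud
    P=np.stack([a*d,b*d,d],-1)@r.T+e; P[d<=0]=np.nan
      ~~~~~~~~~~~~~~~~~~~~~~~~~~~~^~
ValueError: operands could not be broadcast together with shapes (480,640) (3,)
```

```bash
sed -i "s/np.array(m\['rotation'\])/R.from_euler('xyz',m['rotation'],degrees=True).as_matrix()/" h.py
python3 - <<'E'
from h import *
np.set_printoptions(precision=1,suppress=True)
c,im,d=grab("top")
P=cloud(c,d); np.save('P.npy',P)
H={'port0':102,'slot_start':90,'slot_end':90,'pin_handle':122,'funnel0_mid':50,'plug0_mid':42.5,'valve_post':None,'valve_hinge':None,'beaker_mid':35,'manifold':0,'pin_rest':90}
for k,z in H.items():
    for o in env.pinpoint('top',k)[:5]:
        u=o['location']; print(k,round(o['score'],2),np.array(u), atz(c,u,z if z is not None else 125),P[int(u[1]),int(u[0])])
E
```

```text
port0 0.86 [293.  196.4] [616.   77.5 102. ] [nan nan nan]
port0 0.8 [336.8 198.1] [612.2 -10.5 102. ] [631.4 -11.   11.8]
port0 0.71 [249.1 193.8] [621.8 166.1 102. ] [642.7 180.4  15.4]
slot_start 0.75 [295.4 238.3] [532.7  73.   90. ] [533.3  73.9  89.4]
slot_end 0.98 [248.2 233.3] [543.1 168.4  90. ] [543.6 168.6  91.4]
pin_handle 0.47 [363.6 243.3] [518.4 -61.5 122. ] [516.  -58.2 148.9]
funnel0_mid 0.85 [355.9 292.9] [423.4 -50.1  50. ] [425.4 -49.   38. ]
plug0_mid 0.77 [181.7 295.5] [418.5 314.4  42.5] [419.2 302.7  86.4]
valve_post 0.76 [201.4 223.8] [557.5 255.1 125. ] [560.9 258.9 113.7]
valve_hinge 0.71 [207.9 203.3] [598.2 243.4 125. ] [600.1 246.8 118.7]
beaker_mid 0.88 [487.6 275.7] [ 458.2 -331.5   35. ] [ 460.2 -334.4   22.8]
manifold 0.61 [282.3 213.7] [598.9 108.    0. ] [584.2 100.3  91. ]
manifold 0.16 [298.1 238.4] [543.6  72.7   0. ] [532.8  67.6  93.9]
pin_rest 0.76 [360.  243.3] [522.1 -56.8  90. ] [516.1 -52.6 148.1]
```

View pics/top0.png

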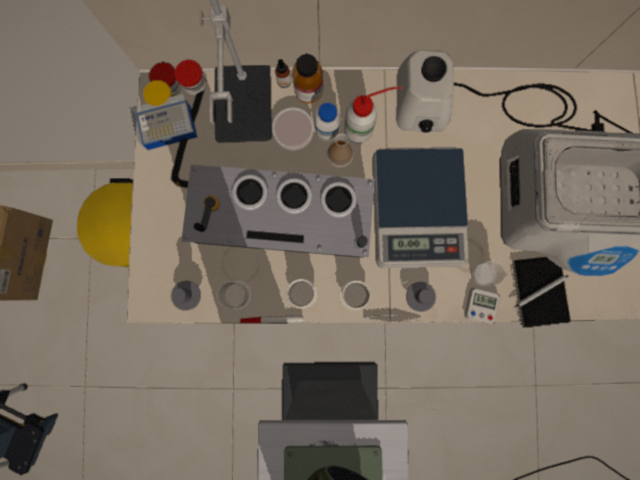

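View pics/scene0.png

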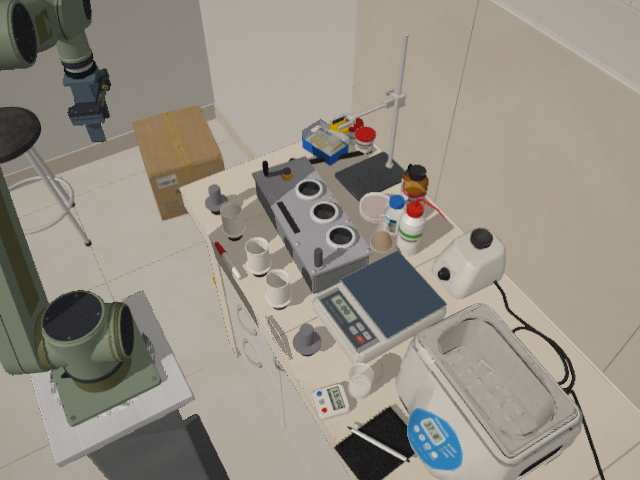

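Request:
arm_command --motion '[{"offset": [0, 0, 0], "spin": 0.176}, {"offset": [0, 0, 0], "spin": 0.176}, {"offset": [0, 0, 0], "spin": 0.176}, {"offset": [0, 0, 0], "spin": 0.176}, {"offset": [0, 0, 0], "spin": 0.176}]'

```text
time_s: 1.38
ee_pos: [218.0, 532.1, 228.0]
ee_rot: [180.0, -0.0, 107.0]
force: [-0.3, 0.3, 0.4]
gripper_width: 91.3
gripper_force: 0.0
```

Request:
arm_command --motion '[{"offset": [0, 0, 0], "spin": 0.176}, {"offset": [0, 0, 0], "spin": 0.176}, {"offset": [-0.048, 0.024, -0.01], "spin": 0}, {"offset": [-0.048, 0.024, -0.01], "spin": 0}, {"offset": [-0.048, 0.024, -0.01], "spin": 0}]'

```text
time_s: 2.0
ee_pos: [283.1, 383.3, 258.3]
ee_rot: [180.0, -0.0, 87.2]
force: [0.2, 0.7, 0.0]
gripper_width: 91.1
gripper_force: 0.0
```

Request:
arm_command --motion '[{"offset": [-0.048, 0.024, 0], "spin": 0}, {"offset": [-0.048, 0.024, 0], "spin": 0}, {"offset": [-0.048, 0.024, 0], "spin": 0}, {"offset": [-0.048, 0.024, 0], "spin": 0}, {"offset": [-0.048, 0.024, 0], "spin": 0}]'

```text
time_s: 2.62
ee_pos: [391.1, 137.4, 258.3]
ee_rot: [179.9, -0.0, 87.1]
force: [0.9, -0.0, -0.5]
gripper_width: 91.2
gripper_force: 0.0
```

Request:
arm_command --motion '[{"offset": [-0.048, 0.024, 0], "spin": 0}, {"offset": [-0.048, 0.024, 0], "spin": 0}, {"offset": [-0.048, 0.024, 0], "spin": 0}, {"offset": [0, 0, 0], "spin": 0}, {"offset": [0, 0, 0], "spin": 0}]'

```text
time_s: 3.25
ee_pos: [454.9, -8.1, 257.8]
ee_rot: [-180.0, -0.0, 87.1]
force: [-1.5, 0.4, -1.1]
gripper_width: 91.3
gripper_force: 0.0
```

```bash
python3 - <<'E'
from h import *
np.set_printoptions(precision=1,suppress=True)
s=env.state(); print(s['time_s'],s['ee_pos'],s['ee_rot'],s['qpos'])
c,im,d=grab("wrist","w1.png"); P=cloud(c,d); print(c[1],c[2][:,2],(d>0).mean())
for k,z in {'pin_handle':122,'pin_rest':90,'slot_start':90,'slot_end':90,'port0':102,'funnel0_mid':50}.items():
    for o in env.pinpoint('wrist',k)[:3]:
        u=o['location']; print(k,round(o['score'],2),np.array(u),atz(c,u,z),P[min(479,max(0,int(u[1]))),min(639,max(0,int(u[0])))])
Q=np.load('P.npy'); 
for n,Z in(('top',Q),('wrist',P)):
  for (x0,x1,y0,y1,lo,hi) in [(380,470,-100,-10,92,106),(380,470,0,90,92,106),(380,470,120,240,92,106),(480,560,-90,-30,138,155)]:
    m=(Z[...,0]>x0)&(Z[...,0]<x1)&(Z[...,1]>y0)&(Z[...,1]<y1)&(Z[...,2]>lo)&(Z[...,2]<hi)
    q=Z[m]; 
    if len(q)>5: (cc,r)=cv2.minEnclosingCircle(q[:,:2].astype(np.float32)); print(n,len(q),q.mean(0),np.array(cc),r,q[:,2].max())
E
```

```text
3.25 [454.9  -8.1 257.8] [-180.    -0.    87.1] [ -2.5   6.3 101.2   0.   72.6   0.4]
[459.4  57.6 414.7] [-0.  -0.2 -1. ] 0.9787369791666667
pin_handle 0.82 [417.3 289.4] [523.6 -56.1 122. ] [518.6 -47.3 143.8]
pin_rest 0.96 [409.2 278.1] [523.8 -58.   90. ] [518.1 -47.9 118. ]
slot_start 0.82 [422.4 123.2] [534.6  67.9  90. ] [534.5  68.1  89.1]
port0 0.83 [539.8 102.9] [619.3  78.2 102. ] [660.1  84.4  20.7]
port0 0.77 [525.  222.1] [613.4 -11.8 102. ] [649.6 -28.1  28.5]
port0 0.32 [290.8 260.5] [426.3 -34.  102. ] [418.7 -52.4  37.2]
funnel0_mid 0.61 [289.3 258.3] [419.5 -47.   50. ] [417.9 -50.1  37.9]
top 164 [420.5 -48.1  99.1] [420.3 -46.7] 27.974306106567383 105.35205367782771
top 153 [424.5  63.6  99. ] [423.9  62.6] 27.877723693847656 105.74480524637806
top 164 [419.8 204.1  98.9] [419.7 201.7] 28.303617477416992 104.6554291514434
top 85 [521.  -56.7 147.9] [521.7 -56.9] 9.498880386352539 153.9905368443898
wrist 750 [420.5 -42.7  97.9] [422.1 -45.5] 28.292884826660156 101.83523735916407
wrist 1127 [423.5  63.8  97.8] [425.7  64.6] 28.415761947631836 102.88400571517133
wrist 189 [520.1 -48.7 144.3] [520.4 -50.7] 7.387937068939209 149.26708502827836
```

View pics/w1.png

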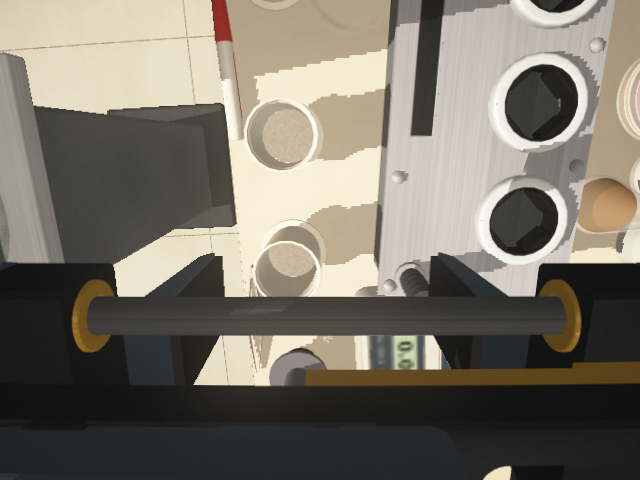

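Request:
arm_command --motion '[{"offset": [-0.0225, 0.035, 0.02], "spin": 0}, {"offset": [-0.023, 0.035, 0.02], "spin": 0}, {"offset": [0, 0, 0.02], "spin": 0}, {"offset": [0, 0, 0], "spin": 0}, {"offset": [0, 0, 0], "spin": 0}]' --jaw 0.06

```text
time_s: 4.22
ee_pos: [523.1, -57.0, 198.8]
ee_rot: [179.9, -0.0, 87.2]
force: [-0.4, 0.4, 0.1]
gripper_width: 60.1
gripper_force: 0.0
```

```bash
python3 - <<'E'
from h import *
np.set_printoptions(precision=1,suppress=True)
s=env.state(); print(s['time_s'],s['ee_pos'],s['ee_rot'])
c,im,d=grab("wrist","w2.png"); P=cloud(c,d); np.save('W.npy',P)
for k,z in {'pin_handle':122,'pin_rest':90,'slot_start':90,'slot_end':90,'port0':102}.items():
    for o in env.pinpoint('wrist',k)[:3]:
        u=o['location']; print(k,round(o['score'],2),np.array(u),atz(c,u,z),P[min(479,max(0,int(u[1]))),min(639,max(0,int(u[0])))])
E
```

```text
4.225 [523.1 -57.  198.8] [179.9  -0.   87.2]
pin_handle 0.87 [324.5 251.9] [523.5 -55.4 122. ] [523.7 -47.7 148.1]
pin_handle 0.35 [462.2 167.8] [604.7  -9.6 122. ] [641.  -17.6  11.8]
slot_start 0.6 [331.4  44.7] [533.8  66.2  90. ] [533.6  66.6  89.8]
port0 0.82 [481.4  10.6] [620.5  78.1 102. ] [653.2 103.   12.3]
port0 0.59 [466.3 169.8] [613.9 -12.5 102. ] [644.4 -19.4  11.9]
```

View pics/w2.png

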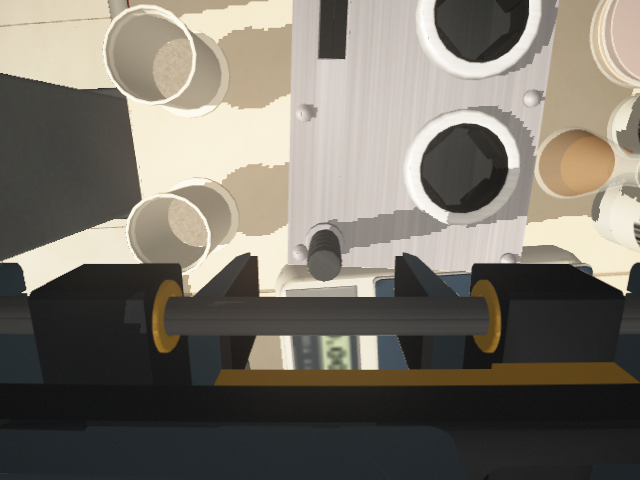

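Request:
arm_command --motion '[{"offset": [0.001, 0, 0.03], "spin": 0}, {"offset": [0, 0, 0.03], "spin": 0}, {"offset": [0, 0, 0.02], "spin": 0}, {"offset": [0, 0, 0], "spin": 0}]'

```text
time_s: 5.03
ee_pos: [521.9, -56.2, 116.9]
ee_rot: [-179.8, -0.0, 87.1]
force: [0.4, 0.1, -0.2]
gripper_width: 59.7
gripper_force: 0.0
```

Request:
arm_command --motion '[{"offset": [0, 0, 0], "spin": 0}, {"offset": [0, 0, 0], "spin": 0}, {"offset": [0, 0, 0], "spin": 0}, {"offset": [0, 0, 0], "spin": 0}, {"offset": [0, 0, 0], "spin": 0}]' --jaw 0.01 --newtons 40

```text
time_s: 5.65
ee_pos: [522.9, -56.4, 118.2]
ee_rot: [180.0, -0.0, 87.1]
force: [-0.6, -0.1, 1.8]
gripper_width: 18.3
gripper_force: 40.0
```

```bash
python3 - <<'E'
from h import *
np.set_printoptions(precision=1,suppress=True)
s=env.state(); print(s['time_s'],s['ee_pos'],s['gripper_width'],s['force'])
# slot from w2 picture geometry (pose then)
m=env.camera_model('wrist'); T=np.eye(4); T[:3,:3]=R.from_euler('xyz',[179.9,0,87.2],degrees=True).as_matrix(); T[:3,3]=[523.1,-57,198.8]; T=T@np.array(m['hand_eye']); c=(m,T[:3,3],T[:3,:3])
for u in [(318,58),(345,59),(321,0),(346,0)]: print('slot corner w2',atz(c,u,90))
g=cv2.cvtColor(cv2.imread('pics/top0.png'),cv2.COLOR_BGR2GRAY)
ct=cam('top')
roi=g[222:252,235:315]; mk=(roi<45).astype(np.uint8); n,l,st,ce=cv2.connectedComponentsWithStats(mk); i=1+np.argmax(st[1:,4])
ys,xs=np.where(l==i); r=cv2.minAreaRect(np.stack([xs+235,ys+222],1).astype(np.float32)); 
for b in cv2.boxPoints(r): print('slot top',b,atz(ct,b,90))
E
```

```text
5.65 [522.9 -56.4 118.2] 18.303902407958564 [-0.6 -0.1  1.8]
slot corner w2 [525.3  58.9  90. ]
slot corner w2 [541.8  57.6  90. ]
slot corner w2 [528.8  91.4  90. ]
slot corner w2 [543.7  90.7  90. ]
slot top [246.6 237.2] [535.2 171.5  90. ]
slot top [247.2 230.8] [548.3 170.6  90. ]
slot top [302.5 235.4] [538.5  58.8  90. ]
slot top [301.9 241.8] [525.5  59.9  90. ]
```

Request:
arm_command --motion '[{"offset": [0, 0, -0.02], "spin": 0}, {"offset": [0, 0, -0.025], "spin": 0}, {"offset": [0, 0, -0.025], "spin": 0}, {"offset": [0, 0, 0], "spin": 0}]'

```text
time_s: 6.15
ee_pos: [524.1, -56.5, 189.4]
ee_rot: [179.8, 0.0, 87.1]
force: [0.2, -0.3, -1.0]
gripper_width: 18.3
gripper_force: 40.0
```

Request:
arm_command --motion '[{"offset": [0.044, 0.0015, 0], "spin": 0}, {"offset": [0.044, 0.0015, 0], "spin": 0}, {"offset": [0.0436, 0.0015, 0], "spin": 0}, {"offset": [0, 0, 0], "spin": 0}, {"offset": [0, 0, 0], "spin": 0}]'

```text
time_s: 6.78
ee_pos: [533.3, 74.5, 186.8]
ee_rot: [-179.9, 0.1, 87.2]
force: [0.6, -0.0, -0.4]
gripper_width: 18.6
gripper_force: 40.0
```

```bash
python3 - <<'E'
from h import *
np.set_printoptions(precision=1,suppress=True)
s=env.state(); print(s['time_s'],s['ee_pos'],s['ee_rot'],s['gripper_width'],s['force'])
c,im,d=grab("wrist","w3.png"); P=cloud(c,d)
for k,z in {'pin_handle':s['ee_pos'][2]+4,'pin_tip':s['ee_pos'][2]-80,'slot_start':90,'slot_end':90,'port0':102,'valve_post':130,'valve_hinge':130}.items():
    for o in env.pinpoint('wrist',k)[:3]:
        u=o['location']; print(k,round(o['score'],2),np.array(u),atz(c,u,z),P[min(479,max(0,int(u[1]))),min(639,max(0,int(u[0])))])
E
```

```text
6.775 [533.3  74.5 186.8] [-179.9    0.1   87.2] 18.57551670902447 [ 0.6 -0.  -0.4]
pin_handle 0.77 [327.  304.7] [535.   76.1 190.8] [536.6 108.5 267.4]
pin_tip 0.64 [184.8 253.3] [448.4  78.3 106.8] [421.1  60.1  36.2]
pin_tip 0.55 [324.4 250.3] [533.5  76.1 106.8] [533.5  80.5 122.3]
slot_start 0.73 [325.5 255.3] [533.7  68.1  90. ] [534.2  80.5 132.8]
slot_end 0.92 [335.   92.5] [544.3 168.3  90. ] [544.4 168.7  89.1]
slot_end 0.37 [323.1 306.2] [530.3  32.7  90. ] [535.7 108.  267.2]
port0 0.65 [466.  237.3] [620.7  78.8 102. ] [651.6  56.   11.8]
port0 0.56 [485.3  82. ] [629.2 168.8 102. ] [662.7 179.2  12.6]
valve_hinge 0.37 [326.  248.2] [534.8  83.5 130. ] [534.7  80.6 118.7]
```

View pics/w3.png

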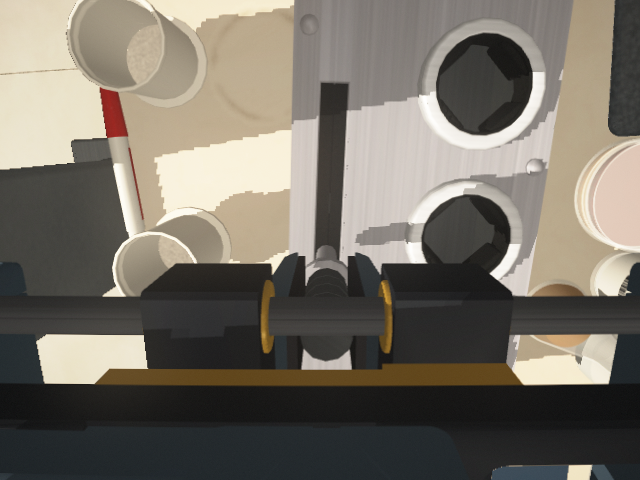

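Request:
arm_command --motion '[{"offset": [0, 0.0015, 0.01], "spin": 0}, {"offset": [0, 0, 0.01], "spin": 0}, {"offset": [0, 0, 0.005], "spin": 0}, {"offset": [0, 0, 0], "spin": 0}]'

```text
time_s: 7.68
ee_pos: [535.1, 74.8, 162.2]
ee_rot: [-179.9, 0.0, 87.1]
force: [-0.3, -0.0, -1.1]
gripper_width: 18.2
gripper_force: 40.0
```

Request:
arm_command --motion '[{"offset": [0, 0, 0.006], "spin": 0}, {"offset": [0, 0, 0.006], "spin": 0}, {"offset": [0, 0, 0.006], "spin": 0}, {"offset": [0, 0, 0], "spin": 0}]'

```text
time_s: 8.18
ee_pos: [535.1, 74.7, 144.3]
ee_rot: [-179.9, 0.0, 87.1]
force: [-0.3, 0.7, -0.8]
gripper_width: 18.5
gripper_force: 40.0
```

Request:
arm_command --motion '[{"offset": [0, 0, 0.002], "spin": 0}, {"offset": [0, 0, 0.002], "spin": 0}, {"offset": [0, 0, 0], "spin": 0}]'

```text
time_s: 8.55
ee_pos: [535.5, 74.8, 140.9]
ee_rot: [-180.0, -0.0, 87.1]
force: [-0.2, -0.1, -0.5]
gripper_width: 18.5
gripper_force: 40.0
```

Request:
arm_command --motion '[{"offset": [0, 0, 0.001], "spin": 0}, {"offset": [0, 0, 0], "spin": 0}]'

```text
time_s: 8.8
ee_pos: [535.7, 74.8, 140.2]
ee_rot: [180.0, -0.0, 87.1]
force: [0.9, -0.3, -0.4]
gripper_width: 18.3
gripper_force: 40.0
```

Request:
arm_command --motion '[{"offset": [0, 0, 0.001], "spin": 0}, {"offset": [0, 0, 0], "spin": 0}]'

```text
time_s: 9.05
ee_pos: [535.8, 74.8, 140.0]
ee_rot: [179.9, -0.0, 87.1]
force: [-1.8, -0.5, 6.0]
gripper_width: 18.0
gripper_force: 40.0
```

Request:
arm_command --motion '[{"offset": [0.004, 0.0001, 0], "spin": 0}, {"offset": [0.004, 0.0001, 0], "spin": 0}]'

```text
time_s: 9.3
ee_pos: [536.5, 81.4, 140.0]
ee_rot: [179.9, 0.2, 87.2]
force: [0.0, -5.1, 6.3]
gripper_width: 18.3
gripper_force: 40.0
```

Request:
arm_command --motion '[{"offset": [0.004, 0.0001, 0], "spin": 0}, {"offset": [0.004, 0.0001, 0], "spin": 0}]'

```text
time_s: 9.55
ee_pos: [537.3, 89.5, 139.9]
ee_rot: [179.9, 0.1, 87.2]
force: [-1.4, -3.8, 4.0]
gripper_width: 18.4
gripper_force: 40.0
```

Request:
arm_command --motion '[{"offset": [0.004, 0.0001, 0], "spin": 0}, {"offset": [0.004, 0.0001, 0], "spin": 0}]'

```text
time_s: 9.8
ee_pos: [537.0, 99.3, 138.5]
ee_rot: [-180.0, -0.0, 87.1]
force: [-0.3, 0.6, -1.4]
gripper_width: 18.6
gripper_force: 40.0
```

Request:
arm_command --motion '[{"offset": [0, 0, 0.002], "spin": 0}, {"offset": [0, 0, 0.002], "spin": 0}, {"offset": [0, 0, 0], "spin": 0}]'

```text
time_s: 10.18
ee_pos: [537.0, 98.6, 134.5]
ee_rot: [-180.0, 0.0, 87.1]
force: [-0.8, 0.5, -1.3]
gripper_width: 18.4
gripper_force: 40.0
```

Request:
arm_command --motion '[{"offset": [0, 0, 0.004], "spin": 0}, {"offset": [0, 0, 0.004], "spin": 0}, {"offset": [0, 0, 0.004], "spin": 0}, {"offset": [0, 0, 0.002], "spin": 0}, {"offset": [0, 0, 0], "spin": 0}]'

```text
time_s: 10.8
ee_pos: [537.1, 98.7, 120.7]
ee_rot: [-180.0, 0.0, 87.1]
force: [-0.4, -1.3, -1.7]
gripper_width: 18.1
gripper_force: 40.0
```

Request:
arm_command --motion '[{"offset": [0, 0, 0.0015], "spin": 0}, {"offset": [0, 0, 0], "spin": 0}, {"offset": [0, 0, 0], "spin": 0}]'

```text
time_s: 11.18
ee_pos: [537.4, 98.6, 119.4]
ee_rot: [180.0, 0.0, 87.1]
force: [0.3, -0.9, -1.4]
gripper_width: 18.5
gripper_force: 40.0
```

Request:
arm_command --motion '[{"offset": [0.01, 0.0003, 0], "spin": 0}, {"offset": [0.01, 0.0003, 0], "spin": 0}, {"offset": [0.01, 0.0003, 0], "spin": 0}, {"offset": [0.01, 0.0003, 0], "spin": 0}, {"offset": [0.008, 0.0002, 0], "spin": 0}]'

```text
time_s: 11.8
ee_pos: [541.5, 145.7, 119.5]
ee_rot: [180.0, 0.2, 87.2]
force: [1.1, -4.8, -1.2]
gripper_width: 18.3
gripper_force: 40.0
```

Request:
arm_command --motion '[{"offset": [0.002, 0, 0], "spin": 0}, {"offset": [0.002, 0, 0], "spin": 0}, {"offset": [0.001, 0, 0], "spin": 0}]'

```text
time_s: 12.18
ee_pos: [541.8, 150.7, 119.5]
ee_rot: [179.9, 0.1, 87.2]
force: [1.9, -5.6, -1.2]
gripper_width: 17.9
gripper_force: 40.0
```

Request:
arm_command --motion '[{"offset": [0.002, 0, 0], "spin": 0}, {"offset": [0.001, 0, 0], "spin": 0}]'

```text
time_s: 12.42
ee_pos: [542.1, 153.6, 119.5]
ee_rot: [179.9, 0.1, 87.2]
force: [1.7, -4.9, -1.9]
gripper_width: 18.3
gripper_force: 40.0
```

Request:
arm_command --motion '[{"offset": [0.002, 0, 0], "spin": 0}, {"offset": [0, 0, 0], "spin": 0}]'

```text
time_s: 12.68
ee_pos: [542.3, 155.7, 119.5]
ee_rot: [179.9, 0.1, 87.2]
force: [2.0, -5.3, -1.1]
gripper_width: 18.6
gripper_force: 40.0
```

Request:
arm_command --motion '[{"offset": [0.0015, 0, 0], "spin": 0}, {"offset": [0, 0, 0], "spin": 0}]'

```text
time_s: 12.92
ee_pos: [542.3, 157.2, 119.5]
ee_rot: [179.9, 0.1, 87.2]
force: [1.9, -4.7, -2.1]
gripper_width: 18.3
gripper_force: 40.0
```

Request:
arm_command --motion '[{"offset": [0.0015, 0, 0], "spin": 0}, {"offset": [0, 0, 0], "spin": 0}]'

```text
time_s: 13.18
ee_pos: [542.4, 157.9, 119.5]
ee_rot: [179.9, 0.2, 87.2]
force: [2.2, -7.6, -1.0]
gripper_width: 18.0
gripper_force: 40.0
```

Request:
arm_command --motion '[{"offset": [0.002, 0, 0], "spin": 0}, {"offset": [0, 0, 0.001], "spin": 0}, {"offset": [0, 0, 0], "spin": 0}]'

```text
time_s: 13.55
ee_pos: [542.4, 159.1, 119.2]
ee_rot: [179.9, 0.3, 87.2]
force: [0.9, -9.2, 2.6]
gripper_width: 18.1
gripper_force: 40.0
```

Request:
arm_command --motion '[{"offset": [-0.003, 0, 0], "spin": 0}, {"offset": [0, 0, 0], "spin": 0}]'

```text
time_s: 13.8
ee_pos: [542.0, 158.1, 118.9]
ee_rot: [179.9, 0.0, 87.1]
force: [0.3, -4.6, 1.1]
gripper_width: 18.4
gripper_force: 40.0
```

Request:
arm_command --motion '[{"offset": [0, 0, 0], "spin": 0}, {"offset": [0, 0, 0], "spin": 0}, {"offset": [0, 0, 0], "spin": 0}, {"offset": [0, 0, 0], "spin": 0}]' --jaw 0.05

```text
time_s: 14.3
ee_pos: [541.6, 158.9, 118.4]
ee_rot: [-180.0, -0.0, 87.1]
force: [-0.2, 0.5, 0.8]
gripper_width: 49.9
gripper_force: 0.0
```

Request:
arm_command --motion '[{"offset": [0, 0, -0.03], "spin": 0}, {"offset": [0, 0, -0.05], "spin": 0}, {"offset": [0, 0, -0.05], "spin": 0}, {"offset": [-0.05, -0.02, -0.01], "spin": 0}, {"offset": [-0.03, -0.02, 0], "spin": 0}]'

```text
time_s: 14.92
ee_pos: [497.7, 79.6, 259.8]
ee_rot: [179.8, -0.0, 87.1]
force: [0.2, -0.0, -1.2]
gripper_width: 50.2
gripper_force: 0.0
```

Request:
arm_command --motion '[{"offset": [0, 0, 0], "spin": 0}, {"offset": [0, 0, 0], "spin": 0}]' --jaw 0.08

```text
time_s: 15.18
ee_pos: [498.1, 81.1, 258.6]
ee_rot: [180.0, -0.0, 87.1]
force: [-0.3, 0.1, 0.8]
gripper_width: 67.2
gripper_force: 0.0
```

```bash
cat > look.py <<'E'
from h import *
np.set_printoptions(precision=1,suppress=True)
import sys
s=env.state(); print(s['time_s'],s['ee_pos'],s['ee_rot'],s['gripper_width'])
c,im,d=grab("wrist",sys.argv[1]); P=cloud(c,d)
for k,z in {'pin_handle':122,'slot_end':90,'port0':102,'funnel0_mid':50,'valve_post':130,'valve_hinge':130,'plug0_mid':42}.items():
    for o in env.pinpoint('wrist',k)[:4]:
        u=o['location']; print(k,round(o['score'],2),np.array(u),atz(c,u,z),P[min(479,max(0,int(u[1]))),min(639,max(0,int(u[0])))])
ct,im,d=grab("top"); Q=cloud(ct,d)
for n,Z in(('top',Q),('wrist',P)):
    m=(Z[...,2]>93)&(Z[...,2]<106)&(Z[...,0]<480)&(Z[...,0]>330)
    k,l,st,ce=cv2.connectedComponentsWithStats(cv2.dilate(m.astype(np.uint8),np.ones((3,3))))
    for i in range(1,k):
        q=Z[(l==i)&m]
        if len(q)>40: cc,r=cv2.minEnclosingCircle(q[:,:2].astype(np.float32)); print(n,len(q),np.array(cc),round(r,1))
E
python3 look.py w4.png
```

```text
15.175 [498.1  81.1 258.6] [180.   -0.   87.1] 67.2411326782154
pin_handle 0.9 [382.1 119.3] [542.6 160.1 122. ] [538.9 159.1 148.3]
slot_end 0.68 [379.  111.3] [544.7 167.6  90. ] [537.2 164.1 147.9]
port0 0.61 [495.5 104.4] [630.  167.8 102. ] [666.  174.2  12.2]
funnel0_mid 0.96 [252.3 344.5] [419.9 -45.   50. ] [430.5 -19.3  97.9]
funnel0_mid 0.31 [360.9 368. ] [526.7 -76.4  50. ] [524.5 -63.2  71.5]
top 94 [ 468.2 -510.8] 48.0
top 160 [420.4 -46.9] 28.0
top 71 [419.6 199.7] 27.9
wrist 1361 [422.1 202.7] 28.3
wrist 747 [425.5  64.1] 28.4
wrist 188 [437.4 -31.3] 18.5
```

View pics/w4.png

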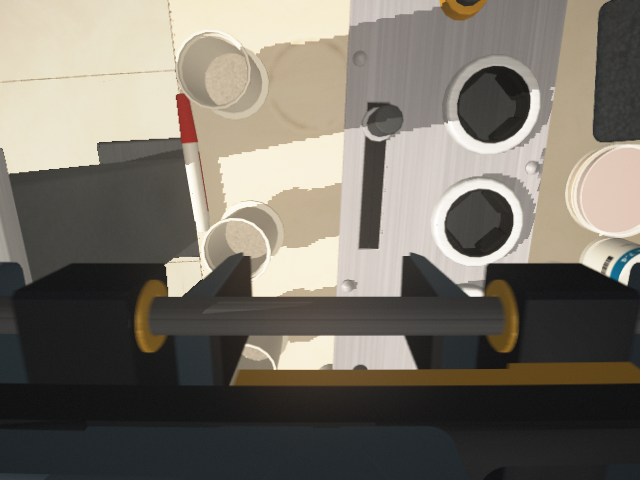

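Request:
arm_command --motion '[{"offset": [-0.0104, -0.0359, 0.03], "spin": 0}, {"offset": [-0.0104, -0.0359, 0.03], "spin": 0}, {"offset": [0, 0, 0.03], "spin": 0.037}, {"offset": [0, 0, 0.0], "spin": 0}]' --jaw 0.08

```text
time_s: 16.12
ee_pos: [423.5, 63.3, 167.2]
ee_rot: [-179.8, 0.0, 85.0]
force: [0.2, 0.5, 0.4]
gripper_width: 80.0
gripper_force: 0.0
```

Request:
arm_command --motion '[{"offset": [0, 0, 0.04], "spin": 0}, {"offset": [0, 0, 0.04], "spin": 0}, {"offset": [0, 0, 0.033], "spin": 0}, {"offset": [0, 0, 0], "spin": 0}]'

```text
time_s: 16.62
ee_pos: [424.9, 63.5, 54.8]
ee_rot: [-179.8, 0.0, 85.0]
force: [0.2, 0.1, 0.4]
gripper_width: 80.0
gripper_force: 0.0
```

Request:
arm_command --motion '[{"offset": [0, 0, 0], "spin": 0}, {"offset": [0, 0, 0], "spin": 0}, {"offset": [0, 0, 0], "spin": 0}, {"offset": [0, 0, 0], "spin": 0}, {"offset": [0, 0, 0], "spin": 0}]' --jaw 0.045 --newtons 50

```text
time_s: 17.25
ee_pos: [425.4, 63.6, 56.4]
ee_rot: [179.9, -0.0, 85.0]
force: [-1.9, -0.1, 6.7]
gripper_width: 53.6
gripper_force: 49.8
```

Request:
arm_command --motion '[{"offset": [0, 0, -0.04], "spin": 0}, {"offset": [0, 0, -0.06], "spin": 0}, {"offset": [0, 0, -0.06], "spin": 0}, {"offset": [0, 0, -0.01], "spin": 0}, {"offset": [0, 0, 0], "spin": 0}]'

```text
time_s: 17.88
ee_pos: [424.7, 63.4, 225.3]
ee_rot: [180.0, -0.0, 85.0]
force: [-0.5, 0.9, -1.6]
gripper_width: 53.6
gripper_force: 49.8
```

Request:
arm_command --motion '[{"offset": [0.0079, 0.0482, 0], "spin": 0}, {"offset": [0.0079, 0.0482, 0], "spin": 0}, {"offset": [0.0079, 0.0482, 0], "spin": 0}, {"offset": [0.0079, 0.0482, 0], "spin": 0}, {"offset": [0, 0, 0], "spin": 0}]'

```text
time_s: 18.5
ee_pos: [621.3, 78.2, 220.7]
ee_rot: [-179.7, 0.1, 85.0]
force: [-0.5, -0.7, -2.5]
gripper_width: 53.8
gripper_force: 49.8
```

```bash
cat > look2.py <<'E'
from h import *
np.set_printoptions(precision=1,suppress=True)
import sys
s=env.state(); z0=s['ee_pos'][2]; print(s['time_s'],s['ee_pos'],s['ee_rot'],s['gripper_width'],s['force'])
c,im,d=grab("wrist",sys.argv[1]); P=cloud(c,d)
for k,z in {'port0':102,'funnel0_mid':z0-5,'pin_handle':122}.items():
    for o in env.pinpoint('wrist',k)[:4]:
        u=o['location']; print(k,round(o['score'],2),np.array(u),atz(c,u,z),P[min(479,max(0,int(u[1]))),min(639,max(0,int(u[0])))])
E
python3 look2.py w5.png
```

```text
18.5 [621.3  78.2 220.7] [-179.7    0.1   85. ] 53.79896922683836 [-0.5 -0.7 -2.5]
port0 0.9 [324.5 105.5] [628.5 166.5 102. ] [628.  174.4  11.7]
port0 0.51 [92.1 96.2] [477.5 186.5 102. ] [448.  194.9  48.6]
pin_handle 0.93 [186.8 128.8] [543.2 158.9 122. ] [552.2 157.7 149.9]
```

View pics/w5.png

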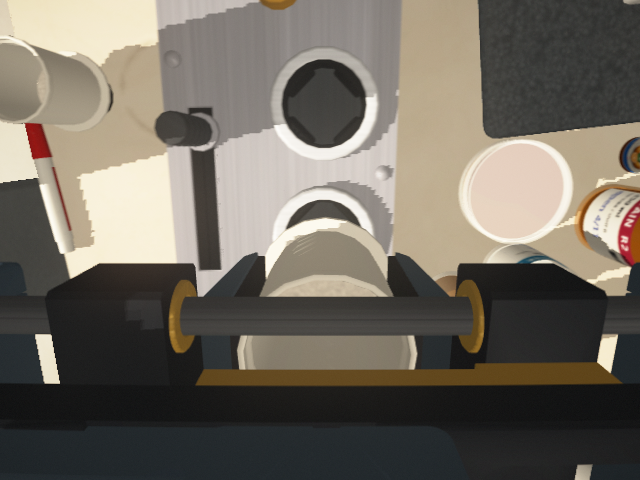

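Request:
arm_command --motion '[{"offset": [0, -0.0007, 0.03], "spin": 0}, {"offset": [0, 0, 0.022], "spin": 0}, {"offset": [0, 0, 0], "spin": 0}]'

```text
time_s: 19.08
ee_pos: [616.7, 78.1, 171.9]
ee_rot: [-179.7, 0.0, 85.0]
force: [-0.3, -0.4, -0.8]
gripper_width: 53.8
gripper_force: 49.8
```

Request:
arm_command --motion '[{"offset": [0, 0, 0.006], "spin": 0}, {"offset": [0, 0, 0.006], "spin": 0}, {"offset": [0, 0, 0], "spin": 0}]'

```text
time_s: 19.45
ee_pos: [618.9, 78.2, 161.4]
ee_rot: [-180.0, -0.0, 85.0]
force: [0.1, -0.4, -1.4]
gripper_width: 53.4
gripper_force: 49.8
```

Request:
arm_command --motion '[{"offset": [0, 0, 0.005], "spin": 0}, {"offset": [0, 0, 0.005], "spin": 0}, {"offset": [0, 0, 0], "spin": 0}]'

```text
time_s: 19.82
ee_pos: [618.8, 78.2, 150.8]
ee_rot: [-179.9, 0.0, 85.0]
force: [-0.1, -0.3, -2.4]
gripper_width: 53.5
gripper_force: 49.8
```

Request:
arm_command --motion '[{"offset": [0, 0.001, 0.004], "spin": 0}, {"offset": [0, 0, 0.004], "spin": 0}, {"offset": [0, 0, 0], "spin": 0}]'

```text
time_s: 20.2
ee_pos: [619.9, 78.1, 143.0]
ee_rot: [-180.0, 0.0, 85.0]
force: [0.4, 0.6, -1.4]
gripper_width: 53.7
gripper_force: 49.8
```

Request:
arm_command --motion '[{"offset": [0, 0, 0.003], "spin": 0}, {"offset": [0, 0, 0.003], "spin": 0}, {"offset": [0, 0, 0], "spin": 0}]'

```text
time_s: 20.58
ee_pos: [620.0, 77.8, 137.3]
ee_rot: [-180.0, 0.0, 85.0]
force: [-0.1, -2.0, -0.6]
gripper_width: 53.7
gripper_force: 49.8
```

Request:
arm_command --motion '[{"offset": [0, 0, 0.002], "spin": 0}, {"offset": [0, 0, 0.002], "spin": 0}, {"offset": [0, 0, 0], "spin": 0}]' --newtons 60

```text
time_s: 20.95
ee_pos: [620.2, 77.9, 134.4]
ee_rot: [179.9, 0.0, 85.0]
force: [-1.6, -2.2, 4.7]
gripper_width: 53.5
gripper_force: 59.8
```

Contact in the bore; pushing home.

Request:
arm_command --motion '[{"offset": [0, 0, 0.002], "spin": 0}, {"offset": [0, 0, 0.002], "spin": 0}, {"offset": [0, 0, 0], "spin": 0}]'

```text
time_s: 21.32
ee_pos: [620.4, 77.9, 131.7]
ee_rot: [179.9, 0.0, 85.0]
force: [-3.2, -3.1, 10.5]
gripper_width: 53.6
gripper_force: 59.8
```

Request:
arm_command --motion '[{"offset": [0, 0, 0.001], "spin": 0}, {"offset": [0, 0, 0.001], "spin": 0}, {"offset": [0, 0, 0], "spin": 0}]'

```text
time_s: 21.7
ee_pos: [620.4, 77.9, 130.6]
ee_rot: [179.9, -0.0, 85.0]
force: [-5.5, -3.4, 14.5]
gripper_width: 54.0
gripper_force: 59.8
```

Request:
arm_command --motion '[{"offset": [0, 0, 0.001], "spin": 0}, {"offset": [0, 0, 0], "spin": 0}]'

```text
time_s: 21.95
ee_pos: [620.5, 77.9, 130.2]
ee_rot: [179.8, -0.0, 85.0]
force: [-6.4, -3.1, 17.1]
gripper_width: 53.5
gripper_force: 59.8
```

Request:
arm_command --motion '[{"offset": [-0.0005, -0.001, 0.001], "spin": 0}, {"offset": [0, 0, 0.001], "spin": 0}, {"offset": [0, 0, 0], "spin": 0}]'

```text
time_s: 22.32
ee_pos: [620.4, 77.8, 130.0]
ee_rot: [179.7, -0.1, 85.0]
force: [-6.6, -2.4, 24.6]
gripper_width: 53.3
gripper_force: 59.8
```

Request:
arm_command --motion '[{"offset": [0, 0, 0.001], "spin": 0}, {"offset": [0, 0, 0.001], "spin": 0}, {"offset": [0, 0, 0], "spin": 0}]'

```text
time_s: 22.7
ee_pos: [620.4, 77.9, 129.9]
ee_rot: [179.6, -0.1, 85.0]
force: [-10.2, -2.4, 32.1]
gripper_width: 53.8
gripper_force: 59.8
```

Request:
arm_command --motion '[{"offset": [0, 0, -0.004], "spin": 0}, {"offset": [0, 0, 0], "spin": 0}]'

```text
time_s: 22.95
ee_pos: [620.4, 77.8, 130.0]
ee_rot: [179.7, -0.1, 85.0]
force: [-3.9, -1.7, 15.5]
gripper_width: 53.8
gripper_force: 59.8
```

Request:
arm_command --motion '[{"offset": [0, 0, 0], "spin": 0}, {"offset": [0, 0, 0], "spin": 0}, {"offset": [0, 0, 0], "spin": 0}]' --jaw 0.08

```text
time_s: 23.32
ee_pos: [619.0, 78.0, 125.8]
ee_rot: [-180.0, -0.0, 85.0]
force: [-0.5, 0.5, -0.8]
gripper_width: 78.7
gripper_force: 0.0
```

Request:
arm_command --motion '[{"offset": [0, 0, -0.03], "spin": 0}, {"offset": [0, 0, -0.05], "spin": 0}, {"offset": [0, 0, -0.05], "spin": 0}, {"offset": [0.02, -0.052, 0], "spin": 0}, {"offset": [0.02, -0.052, 0], "spin": 0}]'

```text
time_s: 23.95
ee_pos: [518.3, 127.2, 256.5]
ee_rot: [180.0, -0.1, 84.9]
force: [-1.4, 0.8, 1.1]
gripper_width: 80.3
gripper_force: 0.0
```

Request:
arm_command --motion '[{"offset": [0.02, -0.052, 0], "spin": 0}, {"offset": [0, -0.052, 0], "spin": 0}, {"offset": [0, 0, 0], "spin": 0}, {"offset": [0, 0, 0], "spin": 0}]'

```text
time_s: 24.45
ee_pos: [417.8, 155.8, 256.6]
ee_rot: [179.9, -0.0, 85.0]
force: [-0.4, 0.3, 0.7]
gripper_width: 80.0
gripper_force: 0.0
```

```bash
cat >> look.py <<'E'
m=(Q[...,2]>160)&(Q[...,2]<190)&(Q[...,0]<720)&(Q[...,0]>540)&(Q[...,1]>-60)&(Q[...,1]<240)
k,l,st,ce=cv2.connectedComponentsWithStats(cv2.dilate(m.astype(np.uint8),np.ones((3,3))))
for i in range(1,k):
    q=Q[(l==i)&m]
    if len(q)>40: cc,r=cv2.minEnclosingCircle(q[:,:2].astype(np.float32)); print('seated rim top cam',len(q),np.array(cc),round(r,1),np.median(q[:,2]))
E
python3 look.py w6.png
```

```text
24.45 [417.8 155.8 256.6] [179.9  -0.   85. ] 80.03281447993325
pin_handle 0.58 [494.3 211.9] [543.3 161.  122. ] [536.3 165.1 138.7]
slot_end 0.92 [476.2 195.7] [541.6 168.9  90. ] [539.4 170.4  95.7]
port0 0.61 [590.3 193.6] [627.1 164.9 102. ] [667.3 154.2  39.8]
valve_hinge 0.7 [602.4  78.5] [612.9 247.3 130. ] [639.2 251.4  89.8]
plug0_mid 0.68 [312.3  36. ] [420.9 309.6  42. ] [421.1 299.2  86. ]
top 93 [ 467.3 -512. ] 47.3
top 159 [420.3 -46.9] 28.0
wrist 1125 [422.3 202.8] 28.1
seated rim top cam 221 [619.7  76.6] 28.2 172.787311928029
```

View pics/w6.png

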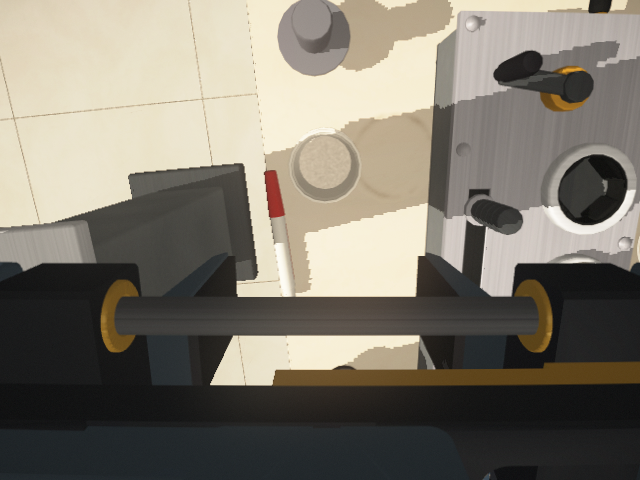

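Request:
arm_command --motion '[{"offset": [0.047, 0.0005, 0.03], "spin": 0}, {"offset": [0, 0, 0.05], "spin": 0}, {"offset": [0, 0, 0.04], "spin": 0}, {"offset": [0, 0, 0.04], "spin": 0}, {"offset": [0, 0, 0.04], "spin": 0}]'

```text
time_s: 25.52
ee_pos: [422.0, 202.5, 55.3]
ee_rot: [180.0, -0.0, 85.0]
force: [0.2, -0.1, 0.0]
gripper_width: 80.1
gripper_force: 0.0
```

Request:
arm_command --motion '[{"offset": [0, 0, 0], "spin": 0}, {"offset": [0, 0, 0], "spin": 0}]'

```text
time_s: 25.78
ee_pos: [422.7, 202.8, 57.6]
ee_rot: [179.9, -0.1, 85.0]
force: [0.3, -0.3, 0.1]
gripper_width: 80.1
gripper_force: 0.0
```

Request:
arm_command --motion '[{"offset": [0, 0, 0], "spin": 0}, {"offset": [0, 0, 0], "spin": 0}, {"offset": [0, 0, 0], "spin": 0}, {"offset": [0, 0, 0], "spin": 0}]' --jaw 0.045 --newtons 55

```text
time_s: 26.28
ee_pos: [421.8, 202.5, 57.1]
ee_rot: [180.0, -0.0, 85.0]
force: [-1.1, -0.4, 6.7]
gripper_width: 53.9
gripper_force: 54.8
```

Request:
arm_command --motion '[{"offset": [0, 0, -0.04], "spin": 0}, {"offset": [0, 0, -0.06], "spin": 0}, {"offset": [0, 0, -0.06], "spin": 0}, {"offset": [0, 0, -0.01], "spin": 0}, {"offset": [0, 0, 0], "spin": 0}]'

```text
time_s: 26.9
ee_pos: [421.3, 202.2, 226.1]
ee_rot: [-180.0, 0.0, 85.0]
force: [-1.3, 0.2, -1.3]
gripper_width: 53.5
gripper_force: 54.8
```

Request:
arm_command --motion '[{"offset": [-0.004, 0.052, 0], "spin": 0}, {"offset": [-0.004, 0.052, 0], "spin": 0}, {"offset": [-0.004, 0.052, 0], "spin": 0}, {"offset": [-0.004, 0.052, 0], "spin": 0}, {"offset": [0, 0, 0], "spin": 0}]'

```text
time_s: 27.52
ee_pos: [629.2, 167.0, 221.4]
ee_rot: [-179.7, 0.1, 84.9]
force: [-1.0, 0.3, -1.2]
gripper_width: 53.4
gripper_force: 54.8
```

Request:
arm_command --motion '[{"offset": [0, 0, 0.02], "spin": 0}, {"offset": [0, 0, 0.02], "spin": 0}, {"offset": [0, 0, 0.01], "spin": 0}, {"offset": [0, 0, 0], "spin": 0}, {"offset": [0, 0, 0], "spin": 0}]'

```text
time_s: 28.15
ee_pos: [627.6, 168.6, 177.0]
ee_rot: [180.0, -0.0, 85.0]
force: [-0.7, -0.3, -2.3]
gripper_width: 53.2
gripper_force: 54.8
```

Request:
arm_command --motion '[{"offset": [0, 0, 0.01], "spin": 0}, {"offset": [0, 0, 0.006], "spin": 0}, {"offset": [0, 0, 0.006], "spin": 0}, {"offset": [0, 0, 0], "spin": 0}]'

```text
time_s: 28.65
ee_pos: [627.1, 168.3, 153.7]
ee_rot: [-179.9, 0.0, 85.0]
force: [-0.1, 0.1, -1.1]
gripper_width: 53.7
gripper_force: 54.8
```

Request:
arm_command --motion '[{"offset": [0, 0, 0.005], "spin": 0}, {"offset": [0, 0, 0.005], "spin": 0}, {"offset": [0, 0, 0.004], "spin": 0}, {"offset": [0, 0, 0], "spin": 0}]'

```text
time_s: 29.15
ee_pos: [627.7, 168.0, 140.2]
ee_rot: [180.0, 0.0, 85.0]
force: [-1.0, -1.8, -1.1]
gripper_width: 53.3
gripper_force: 54.8
```

Request:
arm_command --motion '[{"offset": [0, 0, 0.002], "spin": 0}, {"offset": [0, 0, 0.002], "spin": 0}, {"offset": [0, 0, 0], "spin": 0}]' --newtons 60

```text
time_s: 29.52
ee_pos: [628.0, 168.0, 137.1]
ee_rot: [179.9, 0.0, 85.0]
force: [-0.5, -2.6, 4.4]
gripper_width: 53.3
gripper_force: 59.8
```

Request:
arm_command --motion '[{"offset": [0, 0, 0.002], "spin": 0}, {"offset": [0, 0, 0.001], "spin": 0}, {"offset": [0, 0, 0], "spin": 0}]'

```text
time_s: 29.9
ee_pos: [628.1, 168.0, 135.1]
ee_rot: [179.9, -0.0, 85.0]
force: [-1.8, -2.9, 9.8]
gripper_width: 53.3
gripper_force: 59.8
```

Request:
arm_command --motion '[{"offset": [-0.0005, 0, 0.002], "spin": 0}, {"offset": [0, 0, 0.002], "spin": 0}, {"offset": [0, 0, 0], "spin": 0}]'

```text
time_s: 30.28
ee_pos: [628.3, 167.9, 132.3]
ee_rot: [179.8, -0.1, 85.0]
force: [-3.0, -3.5, 14.3]
gripper_width: 53.4
gripper_force: 59.8
```

Request:
arm_command --motion '[{"offset": [0, -0.0005, 0.002], "spin": 0}, {"offset": [0, 0, 0.001], "spin": 0}, {"offset": [0, 0, 0], "spin": 0}]'

```text
time_s: 30.65
ee_pos: [628.2, 167.9, 130.8]
ee_rot: [179.7, -0.1, 85.0]
force: [-3.9, -3.6, 19.2]
gripper_width: 53.3
gripper_force: 59.8
```

Request:
arm_command --motion '[{"offset": [0, 0, 0.0015], "spin": 0}, {"offset": [0, 0, 0.001], "spin": 0}, {"offset": [0, 0, 0], "spin": 0}]'

```text
time_s: 31.02
ee_pos: [628.2, 167.9, 130.6]
ee_rot: [179.6, -0.1, 85.0]
force: [-7.7, -3.7, 29.3]
gripper_width: 53.4
gripper_force: 59.8
```

Request:
arm_command --motion '[{"offset": [0, 0, -0.005], "spin": 0}, {"offset": [0, 0, 0], "spin": 0}]'

```text
time_s: 31.28
ee_pos: [628.2, 167.9, 130.8]
ee_rot: [179.8, -0.1, 85.0]
force: [-0.8, -3.8, 11.3]
gripper_width: 53.6
gripper_force: 59.8
```

Request:
arm_command --motion '[{"offset": [0, 0, 0], "spin": 0}, {"offset": [0, 0, 0], "spin": 0}, {"offset": [0, 0, 0], "spin": 0}]' --jaw 0.08

```text
time_s: 31.65
ee_pos: [626.6, 168.2, 128.1]
ee_rot: [-179.9, -0.0, 85.0]
force: [-0.2, 0.5, 0.8]
gripper_width: 78.7
gripper_force: 0.0
```

Request:
arm_command --motion '[{"offset": [0, 0, -0.03], "spin": 0}, {"offset": [0, 0, -0.05], "spin": 0}, {"offset": [0, 0, -0.05], "spin": 0}, {"offset": [-0.047, -0.031, 0], "spin": 0}, {"offset": [-0.047, -0.031, 0], "spin": 0}]'

```text
time_s: 32.28
ee_pos: [556.5, 79.1, 259.0]
ee_rot: [180.0, -0.0, 85.1]
force: [0.2, -0.6, -0.0]
gripper_width: 80.2
gripper_force: 0.0
```

Request:
arm_command --motion '[{"offset": [-0.047, -0.031, 0], "spin": 0}, {"offset": [-0.047, -0.031, 0], "spin": 0}, {"offset": [-0.047, -0.031, 0], "spin": 0}, {"offset": [-0.047, -0.031, 0], "spin": 0}, {"offset": [0, 0, 0], "spin": 0}]'

```text
time_s: 32.9
ee_pos: [415.1, -98.6, 258.9]
ee_rot: [-180.0, 0.0, 84.7]
force: [0.7, 0.3, -0.2]
gripper_width: 79.9
gripper_force: 0.0
```

```bash
python3 look.py w7.png
```

```text
32.9 [415.1 -98.6 258.9] [-180.     0.    84.7] 79.94979332875089
port0 0.91 [580.8  90.7] [614.3 -13.  102. ] [652.   -8.3  39.1]
funnel0_mid 0.71 [324.6 157.1] [419.8 -46.4  50. ] [419.1 -46.8  37. ]
top 94 [ 469.2 -510.9] 46.8
top 162 [420.4 -46.8] 28.0
wrist 1125 [422.2 -45.5] 28.2
seated rim top cam 224 [627.7 166.8] 28.5 172.5044156359831
seated rim top cam 220 [619.6  77.1] 28.3 172.32275976021862
```

Request:
arm_command --motion '[{"offset": [0.053, 0.0023, 0.0], "spin": 0}, {"offset": [0, 0, 0.05], "spin": 0}, {"offset": [0, 0, 0.05], "spin": 0}, {"offset": [0, 0, 0.05], "spin": 0}, {"offset": [0, 0, 0.052], "spin": 0}]'

```text
time_s: 33.98
ee_pos: [424.7, -43.8, 55.7]
ee_rot: [179.9, -0.0, 85.1]
force: [0.5, -1.5, -0.1]
gripper_width: 79.8
gripper_force: 0.0
```

Request:
arm_command --motion '[{"offset": [0, 0, 0], "spin": 0}, {"offset": [0, 0, 0], "spin": 0}]'

```text
time_s: 34.22
ee_pos: [425.5, -44.2, 58.2]
ee_rot: [179.9, -0.0, 85.0]
force: [0.5, -0.3, 0.4]
gripper_width: 80.1
gripper_force: 0.0
```

Request:
arm_command --motion '[{"offset": [0, 0, 0], "spin": 0}, {"offset": [0, 0, 0], "spin": 0}, {"offset": [0, 0, 0], "spin": 0}, {"offset": [0, 0, 0], "spin": 0}]' --jaw 0.045 --newtons 55

```text
time_s: 34.72
ee_pos: [423.6, -44.2, 57.6]
ee_rot: [-180.0, -0.0, 85.0]
force: [-3.1, 1.1, 7.8]
gripper_width: 53.2
gripper_force: 54.9
```

Request:
arm_command --motion '[{"offset": [0, 0, -0.04], "spin": 0}, {"offset": [0, 0, -0.06], "spin": 0}, {"offset": [0, 0, -0.06], "spin": 0}, {"offset": [0, 0, -0.01], "spin": 0}, {"offset": [0, 0, 0], "spin": 0}]'

```text
time_s: 35.35
ee_pos: [423.8, -44.2, 226.8]
ee_rot: [180.0, -0.0, 85.0]
force: [-0.3, 0.1, -2.2]
gripper_width: 53.6
gripper_force: 54.9
```

Request:
arm_command --motion '[{"offset": [0.0123, 0.0461, 0], "spin": 0}, {"offset": [0.0123, 0.0461, 0], "spin": 0}, {"offset": [0.0123, 0.0461, 0], "spin": 0}, {"offset": [0.0123, 0.0461, 0], "spin": 0}, {"offset": [0, 0, 0], "spin": 0}]'

```text
time_s: 35.98
ee_pos: [613.4, -10.7, 222.4]
ee_rot: [-179.7, -0.0, 85.1]
force: [-0.6, -0.7, -2.3]
gripper_width: 53.2
gripper_force: 54.9
```

Request:
arm_command --motion '[{"offset": [0, 0, 0.02], "spin": 0}, {"offset": [0, 0, 0.02], "spin": 0}, {"offset": [0, 0, 0.01], "spin": 0}, {"offset": [0, 0, 0], "spin": 0}, {"offset": [0, 0, 0], "spin": 0}]'

```text
time_s: 36.6
ee_pos: [612.2, -11.4, 177.4]
ee_rot: [180.0, -0.0, 85.0]
force: [0.1, 0.2, -1.0]
gripper_width: 53.3
gripper_force: 54.9
```

```bash
python3 look2.py w8.png
```

```text
36.6 [612.2 -11.4 177.4] [180.  -0.  85.] 53.28848477913165 [ 0.1  0.2 -1. ]
funnel0_mid 0.74 [322.7 304.4] [611.7 -13.2 172.4] [615.3  22.2 257.1]
```

View pics/w8.png

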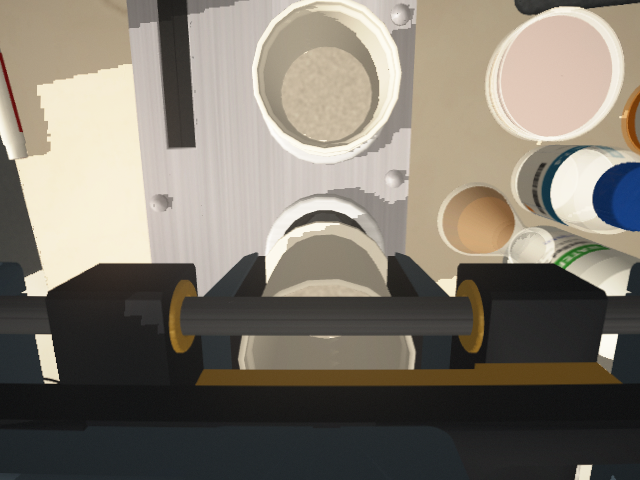

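The funnel hangs upright in the jaws at column 327, over the right port (collar at column 325); the middle funnel at (325,80) sits flush. Lowering.

Request:
arm_command --motion '[{"offset": [0, 0, 0.01], "spin": 0}, {"offset": [0, 0, 0.006], "spin": 0}, {"offset": [0, 0, 0.006], "spin": 0}, {"offset": [0, 0, 0], "spin": 0}]'

```text
time_s: 37.3
ee_pos: [611.6, -11.2, 154.1]
ee_rot: [-179.9, 0.0, 85.0]
force: [0.5, 0.9, -2.3]
gripper_width: 53.4
gripper_force: 54.9
```

Request:
arm_command --motion '[{"offset": [0, 0, 0.005], "spin": 0}, {"offset": [0, 0, 0.005], "spin": 0}, {"offset": [0, 0, 0.004], "spin": 0}, {"offset": [0, 0, 0], "spin": 0}]'

```text
time_s: 37.8
ee_pos: [612.0, -10.7, 140.6]
ee_rot: [-180.0, -0.1, 85.0]
force: [0.2, 2.5, -2.4]
gripper_width: 53.5
gripper_force: 54.9
```

Request:
arm_command --motion '[{"offset": [0, 0, 0.002], "spin": 0}, {"offset": [0, 0, 0.002], "spin": 0}, {"offset": [0, 0, 0], "spin": 0}]' --newtons 60

```text
time_s: 38.17
ee_pos: [612.2, -10.8, 137.7]
ee_rot: [180.0, -0.1, 85.0]
force: [-1.6, 4.1, 5.6]
gripper_width: 53.6
gripper_force: 59.9
```

Request:
arm_command --motion '[{"offset": [0, 0, 0.002], "spin": 0}, {"offset": [0, 0, 0.001], "spin": 0}, {"offset": [0, 0, 0], "spin": 0}]'

```text
time_s: 38.55
ee_pos: [612.2, -10.8, 135.6]
ee_rot: [179.9, -0.1, 85.0]
force: [-3.5, 4.6, 9.4]
gripper_width: 53.3
gripper_force: 59.9
```

Request:
arm_command --motion '[{"offset": [0.001, -0.0005, 0.002], "spin": 0}, {"offset": [0, 0, 0.002], "spin": 0}, {"offset": [0, 0, 0], "spin": 0}]'

```text
time_s: 38.92
ee_pos: [612.3, -10.5, 132.8]
ee_rot: [179.8, 0.0, 85.0]
force: [-3.5, 2.2, 14.5]
gripper_width: 53.4
gripper_force: 59.9
```

Request:
arm_command --motion '[{"offset": [0, 0, 0.002], "spin": 0}, {"offset": [0, 0, 0.001], "spin": 0}, {"offset": [0, 0, 0], "spin": 0}]'

```text
time_s: 39.3
ee_pos: [612.4, -10.5, 131.2]
ee_rot: [179.8, 0.0, 85.0]
force: [-6.4, 2.3, 21.5]
gripper_width: 53.5
gripper_force: 59.9
```

Request:
arm_command --motion '[{"offset": [0, 0, 0.0015], "spin": 0}, {"offset": [0, 0, 0.001], "spin": 0}, {"offset": [0, 0, 0], "spin": 0}]'

```text
time_s: 39.67
ee_pos: [612.4, -10.5, 131.1]
ee_rot: [179.7, 0.0, 85.0]
force: [-11.4, 2.9, 32.0]
gripper_width: 53.4
gripper_force: 59.9
```

Request:
arm_command --motion '[{"offset": [0, 0, -0.005], "spin": 0}, {"offset": [0, 0, 0], "spin": 0}]'

```text
time_s: 39.92
ee_pos: [612.3, -10.5, 131.3]
ee_rot: [179.8, 0.0, 85.0]
force: [-2.5, 1.5, 11.7]
gripper_width: 53.5
gripper_force: 59.9
```

Request:
arm_command --motion '[{"offset": [0, 0, 0], "spin": 0}, {"offset": [0, 0, 0], "spin": 0}, {"offset": [0, 0, 0], "spin": 0}]' --jaw 0.08

```text
time_s: 40.3
ee_pos: [611.4, -10.6, 128.7]
ee_rot: [-179.9, 0.0, 85.0]
force: [1.2, 0.2, 0.6]
gripper_width: 79.4
gripper_force: 0.0
```

Request:
arm_command --motion '[{"offset": [0, 0, -0.03], "spin": 0}, {"offset": [0, 0, -0.05], "spin": 0}, {"offset": [0, 0, -0.05], "spin": 0}, {"offset": [0.045, -0.017, 0], "spin": 0}, {"offset": [0.045, -0.017, 0], "spin": 0}]'

```text
time_s: 40.92
ee_pos: [585.6, 82.8, 259.8]
ee_rot: [179.9, -0.0, 84.9]
force: [0.0, 0.4, 0.2]
gripper_width: 80.2
gripper_force: 0.0
```

Request:
arm_command --motion '[{"offset": [0.045, -0.017, 0], "spin": 0}, {"offset": [0.045, -0.017, 0], "spin": 0}, {"offset": [0, 0, 0], "spin": 0}]' --jaw 0.0

```text
time_s: 41.3
ee_pos: [558.6, 177.6, 259.0]
ee_rot: [-180.0, -0.0, 85.3]
force: [0.3, 0.6, -0.1]
gripper_width: 52.7
gripper_force: 0.0
```

```bash
python3 look.py w9.png; python3 - <<'E'
from h import *
np.set_printoptions(precision=1,suppress=True)
c,im,d=grab('wrist'); P=cloud(c,d)
m=(P[...,2]>115)&(P[...,2]<180)&(P[...,0]<680)&(P[...,0]>500)&(P[...,1]>200)
k,l,st,ce=cv2.connectedComponentsWithStats(m.astype(np.uint8))
for i in range(1,k):
    q=P[l==i]
    if len(q)>40: print(len(q),q.min(0),q.max(0),np.median(q,0),np.median(q[q[:,2]>q[:,2].max()-8],0),ce[i])
E
```

```text
41.3 [558.6 177.6 259. ] [-180.    -0.    85.3] 52.701659848666395
pin_handle 0.61 [308.2 259.7] [544.5 157.6 122. ] [546.3 165.8 148.4]
pin_handle 0.39 [158.7  79.4] [453.9 294.6 122. ] [434.5 303.7  72.2]
slot_end 0.95 [307.5 236.8] [543.5 167.9  90. ] [543.6 170.   95.9]
slot_end 0.54 [313.4 236.6] [548.4 167.7  90. ] [548.3 169.2  94.3]
slot_end 0.5 [156.3  80.9] [439.7 299.3  90. ] [434.2 302.4  76. ]
valve_post 0.71 [302.8 121. ] [550.5 258.1 130. ] [551.6 256.6 159.5]
valve_hinge 0.72 [385.7 133. ] [606.4 245.5 130. ] [607.7 245.7 117.3]
plug0_mid 0.79 [156.1  78.2] [421.4 309.8  42. ] [435.  303.7  77.5]
plug0_mid 0.45 [419.  236.6] [645.8 148.3  42. ] [630.8 166.5 111.7]
top 97 [ 469.  -515.9] 49.1
seated rim top cam 105 [627.5 166.1] 27.9 172.830777257686
seated rim top cam 221 [619.8  77. ] 28.1 172.4407755188695
seated rim top cam 221 [611.8 -13.4] 28.3 172.401285936386
491 [544.2 250.6 115.4] [558.6 265.1 160.6] [552.  257.2 157.9] [551.7 257.6 158. ] [299.5 114.5]
614 [595.2 234.6 115. ] [615.5 255.6 118.5] [605.4 245.2 116.1] [605.4 245.2 116.1] [379.  128.8]
```

View pics/w9.png

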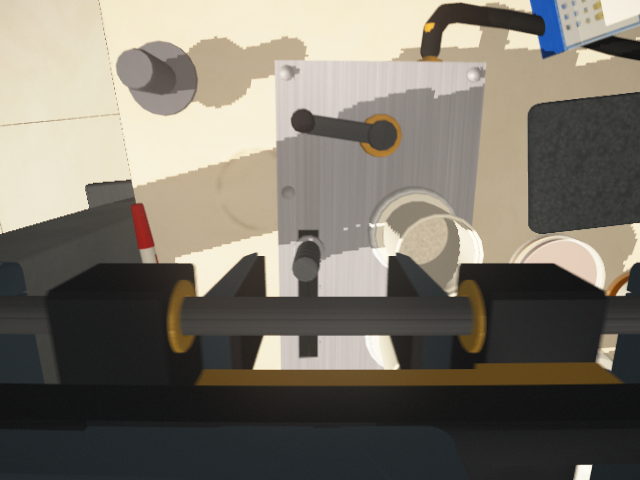

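Request:
arm_command --motion '[{"offset": [0.04, -0.007, 0.01], "spin": 0}, {"offset": [0.039, -0.007, 0.02], "spin": 0}, {"offset": [0, 0, 0.02], "spin": 0}, {"offset": [0, 0, 0], "spin": 0}, {"offset": [0, 0, 0], "spin": 0}]' --jaw 0.05 --newtons 25

```text
time_s: 42.42
ee_pos: [553.0, 254.6, 210.3]
ee_rot: [179.9, -0.0, 85.0]
force: [0.6, 0.8, -0.2]
gripper_width: 49.7
gripper_force: 0.0
```

Request:
arm_command --motion '[{"offset": [0.0025, -0.001, 0.03], "spin": 0}, {"offset": [0, 0, 0.025], "spin": 0}, {"offset": [0, 0, 0.018], "spin": 0}, {"offset": [0, 0, 0], "spin": 0}, {"offset": [0, 0, 0], "spin": 0}]'

```text
time_s: 43.05
ee_pos: [552.6, 257.5, 138.0]
ee_rot: [179.9, -0.1, 85.0]
force: [-0.2, 0.2, 0.3]
gripper_width: 49.9
gripper_force: 0.0
```

Request:
arm_command --motion '[{"offset": [0, 0, 0], "spin": 0}, {"offset": [0, 0, 0], "spin": 0}, {"offset": [0, 0, 0], "spin": 0}, {"offset": [0, 0, 0], "spin": 0}]' --jaw 0.0

```text
time_s: 43.55
ee_pos: [549.9, 257.7, 136.5]
ee_rot: [-179.8, 0.0, 85.0]
force: [-2.1, 0.6, 4.9]
gripper_width: 13.8
gripper_force: 25.0
```

Request:
arm_command --motion '[{"offset": [0.0135, 0.0035, 0], "spin": 0}, {"offset": [0.012, 0.0067, 0], "spin": 0}, {"offset": [0.01, 0.0094, 0], "spin": 0}, {"offset": [0, 0, 0], "spin": 0}]'

```text
time_s: 44.05
ee_pos: [571.4, 294.1, 136.5]
ee_rot: [-179.6, -0.2, 84.9]
force: [-8.2, 7.2, 3.9]
gripper_width: 13.9
gripper_force: 25.0
```

Request:
arm_command --motion '[{"offset": [0.0075, 0.0115, 0], "spin": 0}, {"offset": [0.0043, 0.012, 0], "spin": 0}, {"offset": [0.0014, 0.0126, 0], "spin": 0}, {"offset": [0, 0, 0], "spin": 0}]'

```text
time_s: 44.55
ee_pos: [609.9, 303.9, 136.4]
ee_rot: [-179.8, -0.2, 85.0]
force: [-4.2, 6.8, 1.9]
gripper_width: 14.0
gripper_force: 25.0
```

Request:
arm_command --motion '[{"offset": [0, 0.003, 0], "spin": 0}, {"offset": [0, 0, 0], "spin": 0}]'

```text
time_s: 44.8
ee_pos: [610.0, 303.9, 136.3]
ee_rot: [-179.5, -0.2, 85.0]
force: [-10.1, 7.5, 3.4]
gripper_width: 13.8
gripper_force: 25.0
```

Request:
arm_command --motion '[{"offset": [0, -0.002, 0], "spin": 0}, {"offset": [0, 0, 0], "spin": 0}, {"offset": [0, 0, 0], "spin": 0}, {"offset": [0, 0, 0], "spin": 0}]' --jaw 0.04

```text
time_s: 45.3
ee_pos: [612.7, 300.8, 136.4]
ee_rot: [180.0, -0.0, 85.0]
force: [0.1, -1.0, 0.2]
gripper_width: 39.7
gripper_force: 0.0
```

Request:
arm_command --motion '[{"offset": [0, 0, -0.04], "spin": 0}, {"offset": [0, 0, -0.05], "spin": 0}, {"offset": [0, 0, -0.05], "spin": 0}, {"offset": [-0.04, -0.03, 0], "spin": 0}, {"offset": [-0.05, -0.03, 0], "spin": 0}]'

```text
time_s: 45.92
ee_pos: [544.6, 216.1, 276.9]
ee_rot: [179.9, -0.0, 85.1]
force: [-1.1, -1.3, -0.1]
gripper_width: 40.0
gripper_force: 0.0
```

Request:
arm_command --motion '[{"offset": [0, -0.05, 0], "spin": 0}, {"offset": [0, -0.04, 0], "spin": 0}, {"offset": [0, 0, 0], "spin": 0}, {"offset": [0, 0, 0], "spin": 0}]'

```text
time_s: 46.42
ee_pos: [456.0, 224.5, 276.8]
ee_rot: [179.9, -0.0, 85.0]
force: [0.6, -0.2, -0.4]
gripper_width: 39.8
gripper_force: 0.0
```

```bash
python3 look.py w10.png; python3 - <<'E'
from h import *
np.set_printoptions(precision=1,suppress=True)
c,im,d=grab('wrist'); P=cloud(c,d)
m=(P[...,2]>112)&(P[...,2]<180)&(P[...,0]<680)&(P[...,0]>500)&(P[...,1]>140)
k,l,st,ce=cv2.connectedComponentsWithStats(m.astype(np.uint8))
for i in range(1,k):
    q=P[l==i]
    if len(q)>40: print(len(q),q.min(0),q.max(0),np.median(q[q[:,2]>q[:,2].max()-8],0),ce[i])
E
```

```text
46.425 [456.  224.5 276.8] [179.9  -0.   85. ] 39.75907339883871
pin_handle 0.74 [436.8 296.9] [543.1 158.5 122. ] [482.3 257.9 356.9]
slot_end 0.87 [429.4 273.5] [545.2 167.9  90. ] [483.4 259.3 346.7]
valve_post 0.66 [534.4 105.6] [615.5 302.8 130. ] [603.7 302.2 152.9]
valve_hinge 0.71 [522.5 185.8] [607.9 245.3 130. ] [614.5 243.8 115.3]
plug0_mid 0.94 [278.7 126.6] [420.4 307.6  42. ] [424.6 306.2  85.8]
top 96 [ 468.2 -511. ] 47.5
seated rim top cam 224 [627.9 167.4] 28.6 171.78234280820755
seated rim top cam 220 [619.7  77. ] 28.1 172.1519814609664
seated rim top cam 216 [611.8 -13.4] 28.3 172.8546838544446
2435 [594.9 234.7 112. ] [616.9 307.9 160.6] [608.4 300.6 158. ] [521.6 140.5]
3071 [605.1 153.2 112. ] [657.  195.8 175.9] [640.4 188.4 172.8] [569.  270.4]
76 [619.9 140.1 170.7] [638.  143.3 175.4] [628.1 141.5 173.5] [577.9 336.1]
```

View pics/w10.png

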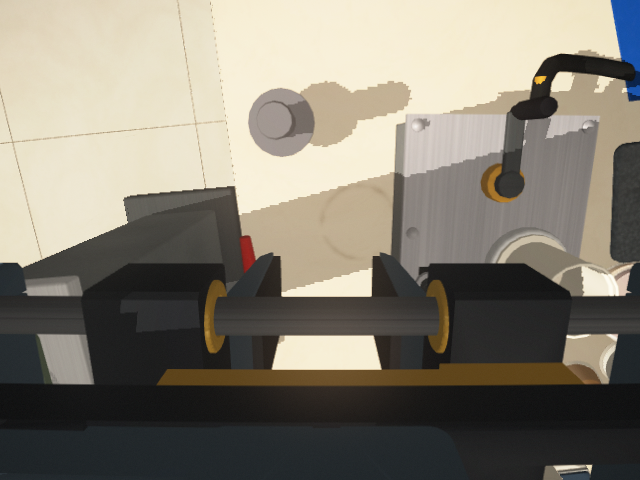

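```bash
python3 -c "
from workcell import env
print(env.job_done())"
```

```text
the job is handed in; nothing more can be done
None
```

I handed the job in at about 47 s: the pin stands fully down with the tray at its end stop, all three funnels sit flush in their ports (no plugs needed), and the valve is open against its stop; the hand-in gave no verdict.

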